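# Hang the rinsed tall cup on its drying peg

### The arm

A 6-joint arm with a two-finger parallel gripper is mounted at the origin on the work surface. World frame = base frame: x ahead of the robot, y to its left, z up, the work surface at z = 0. Lengths are in m, angles in degrees, forces in N, time in s.
With the tool pointing down it reaches from about 0.3 to 0.75 m from the base axis. Payload 8.5 kg.
Tool frame: the origin (TCP) lies midway between the tips of the shut fingers; the grasp point (between the pads) lies 19 mm behind it; z points along the fingers, y is the line along which they close (so a half turn about z gives the same grasp; the last joint's range is limited). The gripper opens to 85 mm and grips with 20 to 120 N. Pads are 22 mm wide; open, the fingers measure 114 mm over their backs; the gripper's body (76 mm by 85 mm) begins 54 mm behind the grasp point. The pads swing forward as they close: fully open they stand 13 mm farther back than shut.
Start: joints at [60.831, 21.807, 74.336, -0, 83.858, -12.336], TCP at [0.159, 0.526, 0.231] pointing down, gripper open.
Joint ranges: [-178.18, 178.18], [-50.72, 133.34], [12.68, 142.11], [-81.47, 261.47], [9.98, 163.14], [-165.26, 165.26]. Speed limits (degrees/s): [136.94, 136.94, 180, 180, 180, 180].

### API

Orientations are given as a 3x3 rotation matrix whose columns are the frame's x, y, z axes.
In Python, from rig import env, viewer, recognise, pinpoint gives the robot as it stands.
- The arm moves only by the tool move_arm, never from a script. Its argument "plan" is text: rows parted by semicolons, each of 7 numbers parted by spaces: the shift along the tool's x, y, z in m, then the turn, a rotation vector about the tool's x, y, z in rad, then the finger opening in m, from 0 to 0.0854. A call has 1 to 12 rows; each row shifts and turns the commanded pose from where the row before left it, along the tool's axes as they then stand; what a row does not reach is not made up. A row lasts 1/8 s, in which the tool goes at most 62.5 mm and 10.7 degrees, less where a joint would pass 70% of its speed; a pose out of reach is approached as far as the arm can. A call is refused whole if a number of a shift passes 0.0625 or a number of a turn 0.188, either way. A call with a gripper value outside its range is refused whole. The fingers move at their own pace and stop on an object; "grip_force" is the grip in N (left out, the last holds). Time passes only in rows, so rows that do not move let the fingers close. It gives the time, the measured TCP pose, the force, the opening and the grip force at its end, in the units of the state.
- env.observe(): the state, without advancing time (a new reading comes with each control period).
- viewer.get_image(name): name is "side" or "top" or "wrist"; returns (picture, depth): 400x640x3 uint8, red, green, blue; 400x640 float32, m along the optical axis (not along the pixel's ray), 0 where there is no reading.
- viewer.calibration(name): a dict with "fx", "fy", "cx", "cy" (pixels), "k1" (the pictures are not rectified: a ray, as slopes to the right and down, at radius r is drawn at 1 + k1 r^2 times it, then the intrinsics apply), "R" (3x3) and "t" (3): a world point X has camera coordinates R X + t. Camera axes: x right, y down, z forward; pixel columns grow to the right and rows downward; lengths in m; the calibration is good to about 2 mm. A picture is of the moment at which its call begins: read the wrist's pose just before it. calibration takes no time and is no camera call; for the wrist camera it gives the pose at the moment of the call.
- env.close_job(): hands the job in; it is judged then, once.
Trained networks look in the newest picture that a camera, given by its name, has taken for a name from the list of things; names that differ only in an ending like _2 or _b are one class to them, and where a whole thing is asked for, a point or a joint stands for the part that bears it (a point fixed in the world has none). Each returns a list of dicts, best first, with "conf" (0 to 1); they miss things now and then, are a little off and sometimes report something else, mostly with a low value. They report only what shows in the picture. A call takes as long as a camera call. They do not tell look-alikes from the thing itself.
- recognise(camera, name): "extent" ([centre column, centre row, width, height] in pixels, round what is visible of it).
- pinpoint(camera, name): "pixel" ([column, row] in pixels: a listed point, or the origin of a listed thing).
The state is a dict: "time_s": time; "q": joint angles; "qvel": joint speeds; "joint_efforts": joint torques, N m; "position": TCP position; "tool_rot": TCP orientation; "ft_force": force on the tool from outside, world axes, zero at the start; "wrist_torque": the same for the moment, N m; "grip_width": finger opening in m; "gripper_force": force on a finger pad.
Only numpy, scipy, OpenCV 4.12 (cv2) and the standard library are available. Lean on these libraries where they do the work, as an engineer would, in place of code of your own. Each camera call takes 0.05 s, during which the arm holds its last target. There are 200 camera calls.

### The job

The rinsed tall steel cup is lying on its side in its cradle on the calibration bench. Pick it up, turn it mouth down and put it over the tall drying peg, lowering it until it rests on the peg before you let go. Leave the short cup lying where it is.

Things in the scene. Friction and masses are not known exactly. Their poses are not given: they have to be found in the camera images.
- tall_cup: Taller, narrower steel cup: outer diameter 50 mm, 90 mm tall, wall 3 mm, foot 4 mm thick, 0.14 kg. Origin: outside centre of the closed foot; z along its axis to the mouth. Starts level in a grey V-cradle (50 mm long, under its middle, at most 38 mm high, narrower than the cup but for an 8 mm foot plate), axis 55 mm above the bench, mouth to the robot's left (+y, within 25 degrees).
- tall_peg: Taller, thinner of two upright white drying pegs, each fixed on a dark round base (70 mm diameter, 12 mm thick): peg 24 mm in diameter, flat top 112 mm above the bench. Origin: centre of the base's underside, on the bench; z up. The tall cup rests on it by the inside of its foot: the foot's outside is then 116 mm and its mouth 26 mm above the bench.
- short_cup: Shorter, wider steel cup, 64 mm outer diameter, 60 mm tall, wall 3 mm, lying level in its own grey cradle in the same way, axis 55 mm above the bench. Origin: outside centre of its closed foot; z along its axis to the mouth. To be left alone.
- short_peg: Shorter, thicker white drying peg, 30 mm in diameter, top 70 mm above the bench, on an equal 70 mm base. Origin: centre of the base's underside; z up. Not the peg for the tall cup.
Not all that is in view belongs to the job. Leave any pink or red look-alike of the tall_peg alone.

How it is judged (in metres and radians):
On the way:
1. the tall cup, still held, is mouth down over the tall peg and lowered to within 20 mm of resting on it (horizontal distance between tall_cup and tall_peg below 0.03 m and angle between tall_cup's own z axis and vertical above 2.79 rad and z of tall_cup in the frame of tall_peg below 0.136 m and contact force between the fingers and tall_cup above 0.5 N), for 0.1 s.
At the end, for the whole second after the job is handed in: The tall cup hangs at rest mouth down on the tall peg: within 15 degrees of upside down, the centre of its foot within 20 mm of the peg's axis sideways and 105 to 125 mm above the bench (horizontal distance between tall_cup and tall_peg below 0.02 m and angle between tall_cup's own z axis and vertical above 2.88 rad and z of tall_cup in the frame of tall_peg between 0.105 and 0.125 m and linear speed of tall_cup below 0.02 m/s); the robot touches nothing.
It fails at once if the short cup is moved more than 30 mm (distance of short_cup from where it was at the start of the episode above 0.03 m).
It also fails if it takes over 38 s, if anything falls off the work surface, if the arm or the gripper's body presses on something with over 40 N, if the wrist force passes 120 N, or if a joint passes its speed limit or range.

## Working session

There is one attempt and no reset: what is moved stays moved. The work goes in short steps, Python scripts to look and compute and a tool call to move; the robot and the scene stay as the last step left them, time stands still between calls to the robot, and variables do not carry over. Pictures are saved under pics/ and viewed, at most 10 in all, crops included, and the job is handed in when it is done.

Besides the shell and the picture viewer there is one more tool, called after "Request:" as name(argument=value, ...), one argument or row to a line, values as JSON. move_arm: Moves the arm, as the interface text tells. Its arguments: {"type":"object","properties":{"plan":{"type":"string"},"grip_force":{"type":"number"}},"required":["plan"]}

```bash
ls; mkdir -p pics; cat > h.py <<'E'
import numpy as np, cv2
from rig import env, viewer, recognise, pinpoint
def world(c,u,v,d):
    K=np.array([[c['fx'],0,c['cx']],[0,c['fy'],c['cy']],[0,0,1.]])
    p=cv2.undistortPoints(np.array([[[u,v]]],float),K,np.array([c['k1'],0,0,0,0]))[0,0]
    return np.array(c['R']).T@(np.array([p[0]*d,p[1]*d,d])-np.array(c['t']))
def cloud(c,depth):
    K=np.array([[c['fx'],0,c['cx']],[0,c['fy'],c['cy']],[0,0,1.]])
    h,w=depth.shape; uu,vv=np.meshgrid(np.arange(w),np.arange(h))
    p=cv2.undistortPoints(np.stack([uu,vv],-1).reshape(-1,1,2).astype(float),K,np.array([c['k1'],0,0,0,0])).reshape(h,w,2)
    P=np.dstack([p[...,0]*depth,p[...,1]*depth,depth])
    return (P-np.array(c['t']))@np.array(c['R'])
E
python3 - <<'E'
from h import *
for n in ['top','side']:
    c=viewer.calibration(n); im,d=viewer.get_image(n)
    cv2.imwrite(f'pics/{n}0.png',im[...,::-1]); np.savez(f'{n}0.npz',im=im,d=d)
    print(n,np.round(-np.array(c['R']).T@np.array(c['t']),3))
    P=cloud(c,d)
    for o in ['tall_cup','tall_peg','short_cup','short_peg']:
        for r in recognise(n,o)[:3]:
            e=r['extent'];u,v=int(e[0]),int(e[1]); print(o,'rec',round(r['conf'],2),np.round(e),P[v,u].round(3))
        for r in pinpoint(n,o)[:3]:
            u,v=map(int,r['pixel']); print(o,'pin',round(r['conf'],2),u,v,P[min(v,399),min(u,639)].round(3))
E
```

```text
pics
top [ 0.404 -0.052  1.026]
tall_cup rec 0.91 [415. 255.  49.  34.] [ 0.456 -0.233  0.08 ]
tall_cup pin 0.57 432 251 [ 0.461 -0.269  0.079]
tall_peg rec 0.88 [209. 166.  35.  34.] [0.674 0.219 0.049]
tall_peg rec 0.86 [296. 264.  27.  31.] [0.442 0.018 0.089]
tall_peg rec 0.84 [257. 222.  26.  30.] [0.537 0.104 0.076]
tall_peg pin 0.94 315 130 [ 0.745 -0.029  0.062]
tall_peg pin 0.68 257 218 [0.542 0.1   0.088]
tall_peg pin 0.63 355 161 [ 0.671 -0.117  0.05 ]
short_cup rec 0.97 [208. 240.  32.  27.] [0.499 0.206 0.086]
short_cup pin 0.86 219 239 [0.502 0.188 0.064]
short_peg rec 0.83 [357. 159.  28.  26.] [ 0.671 -0.119  0.067]
short_peg rec 0.56 [275. 165.  27.  37.] [0.666 0.064 0.06 ]
short_peg pin 0.82 353 164 [ 0.673 -0.115  0.016]
short_peg pin 0.71 432 245 [ 0.474 -0.271  0.077]
side [0.529 0.576 0.472]
tall_cup rec 0.72 [384. 167.  27.  37.] [ 0.454 -0.189  0.075]
tall_cup pin 0.81 377 157 [ 0.466 -0.238  0.076]
tall_peg rec 0.95 [238. 209.  31.  60.] [ 0.752 -0.016  0.058]
tall_peg rec 0.89 [268. 241.  39.  64.] [0.668 0.078 0.06 ]
tall_peg rec 0.8 [243. 310.  48.  78.] [0.673 0.232 0.055]
tall_peg pin 0.91 235 225 [ 0.761 -0.016  0.017]
tall_peg pin 0.89 265 261 [0.677 0.081 0.012]
tall_peg pin 0.75 338 283 [0.541 0.124 0.012]
short_cup rec 0.77 [362. 311.  51.  61.] [0.506 0.245 0.086]
short_cup pin 0.69 364 295 [0.502 0.217 0.086]
short_peg rec 0.82 [281. 196.  31.  41.] [ 0.682 -0.109  0.034]
short_peg pin 0.58 281 205 [ 0.681 -0.106  0.011]
```

```bash
python3 -c "
import cv2
a=cv2.imread('pics/top0.png')[90:330,150:510];cv2.imwrite('pics/top0c.png',cv2.resize(a,None,fx=2.2,fy=2.2))
a=cv2.imread('pics/side0.png')[90:390,180:480];cv2.imwrite('pics/side0c.png',cv2.resize(a,None,fx=2,fy=2))"
```

```text
(no output)
```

View pics/top0c.png

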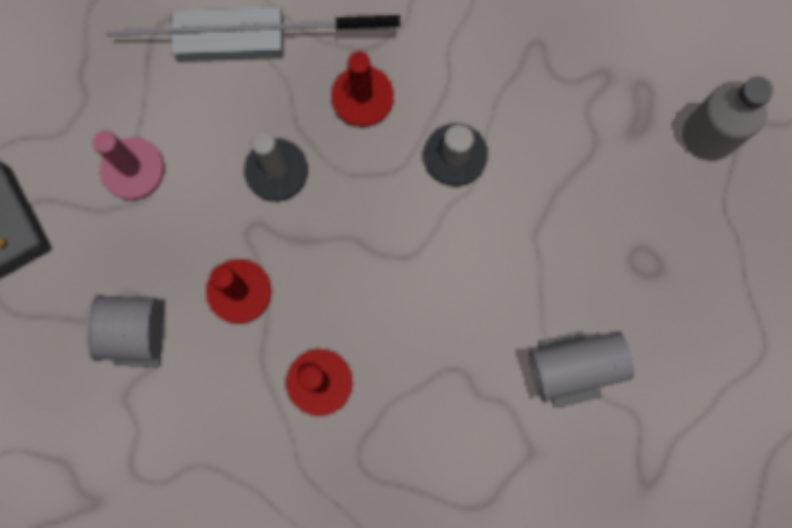

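View pics/side0c.png

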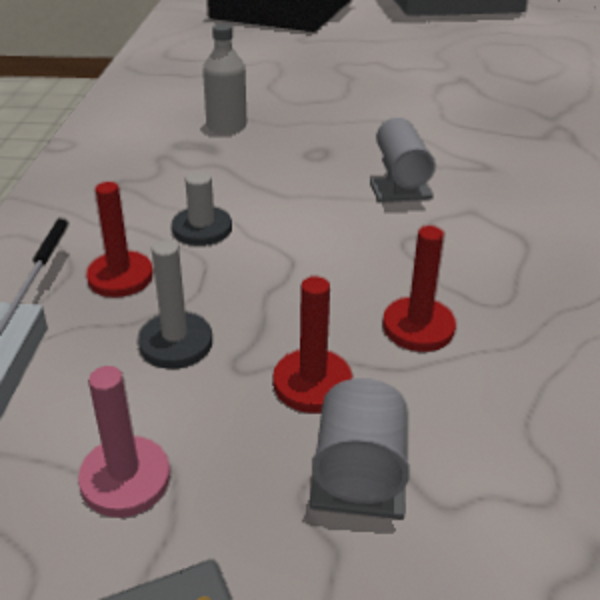

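The white candidates on dark bases are the peg at top pixel (274,165) and the one at (357,160). The first is thinner and taller in both views, so it is the tall peg. The others are red, at (314,132), (258,222) and (295,263), or pink, at (209,166), so they are decoys. The tall cup is at top (415,255), with its foot to the right.

```bash
cat > m.py <<'E'
from h import *
from scipy.optimize import least_squares
s=env.observe(); print(np.round(s['q'],1),np.round(s['position'],4),np.round(s['tool_rot'],3).tolist(),s['time_s'],s['grip_width'],np.round(s['ft_force'],1))
for n in ['top','side']:
    z=np.load(n+'0.npz'); P=cloud(viewer.calibration(n),z['d']); im=z['im'].astype(int)
    ok=z['d']>0
    def near(x,y,r): return ok&(np.hypot(P[...,0]-x,P[...,1]-y)<r)
    m=near(.457,-.23,.09)&(P[...,2]>.058)&(P[...,2]<.09); Q=P[m]
    def f(p): # x0,yaw,z0 ; axis through (x0,-0.23,z0)
        a=np.array([-np.sin(p[1]),np.cos(p[1]),0]); d=Q-[p[0],-.23,p[2]]
        return np.linalg.norm(d-np.outer(d@a,a),axis=1)-.025
    r=least_squares(f,[.457,0.2,.055],loss='soft_l1',f_scale=.002); p=r.x
    a=np.array([-np.sin(p[1]),np.cos(p[1]),0]); t=(Q-[p[0],-.23,p[2]])@a
    print(n,'cup',m.sum(),p.round(4),'yaw',np.degrees(p[1]).round(1),'t',np.percentile(t,[0.5,2,98,99.5]).round(4),'rms',f(p).std().round(4))
    for nm,x,y in [('tall',.675,.078),('short',.675,-.115)]:
        m=near(x,y,.06)&(P[...,2]>.03)
        Q2=P[m]; zt=np.percentile(Q2[:,2],97); T=Q2[Q2[:,2]>zt-.008]
        print(n,nm,'top z',zt.round(4),'top c',T.mean(0).round(4),np.ptp(T,axis=0).round(3),'all',Q2.mean(0).round(3))
        m=near(x,y,.06)&(P[...,2]>.006)&(P[...,2]<.02)
        c,rad=cv2.minEnclosingCircle(P[m][:,:2].astype(np.float32)); print('   base',np.round(c,4),round(rad,4))
        m&=im.sum(-1)<220
        if m.sum()>5: c,rad=cv2.minEnclosingCircle(P[m][:,:2].astype(np.float32)); print('   base dark',np.round(c,4),round(rad,4),m.sum())
E
python3 m.py
```

```text
[ 60.8  21.8  74.3  -0.   83.9 -12.3] [0.1593 0.5264 0.2313] [[-0.957, 0.29, 0.0], [0.29, 0.957, -0.0], [-0.0, -0.0, -1.0]] 0.9 0.08535270221065729 [-0.2  0.7 -0.6]
top cup 985 [0.4535 0.2031 0.055 ] yaw 11.6 t [-0.0484 -0.0473  0.0401  0.0412] rms 0.0014
top tall top z 0.114 top c [0.6739 0.0705 0.1115] [0.023 0.022 0.01 ] all [0.67  0.069 0.089]
   base [0.6743 0.0709] 0.0352
   base dark [0.6747 0.0694] 0.0343 449
top short top z 0.0727 top c [ 0.6837 -0.1234  0.0697] [0.029 0.027 0.009] all [ 0.681 -0.122  0.063]
   base [ 0.6828 -0.1178] 0.0404
   base dark [ 0.6842 -0.1234] 0.0342 407
side cup 386 [0.4518 0.1976 0.0543] yaw 11.3 t [-0.0491 -0.0472  0.0403  0.0413] rms 0.0009
side tall top z 0.112 top c [0.675  0.0736 0.1098] [0.023 0.025 0.009] all [0.674 0.077 0.077]
   base [0.6768 0.0693] 0.0361
   base dark [0.6758 0.0716] 0.0345 604
side short top z 0.0703 top c [ 0.6848 -0.1207  0.068 ] [0.028 0.028 0.009] all [ 0.684 -0.116  0.055]
   base [ 0.6852 -0.1235] 0.0354
   base dark [ 0.6852 -0.1235] 0.0354 328
```

```bash
python3 -c "
import cv2
a=cv2.imread('pics/side0.png')[170:300,215:315];b=cv2.imread('pics/top0.png')[140:205,250:300]
import numpy as np
a=cv2.resize(a,(400,520));b=cv2.resize(b,(400,520));cv2.imwrite('pics/pegs.png',np.hstack([a,b]))"
```

```text
(no output)
```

View pics/pegs.png

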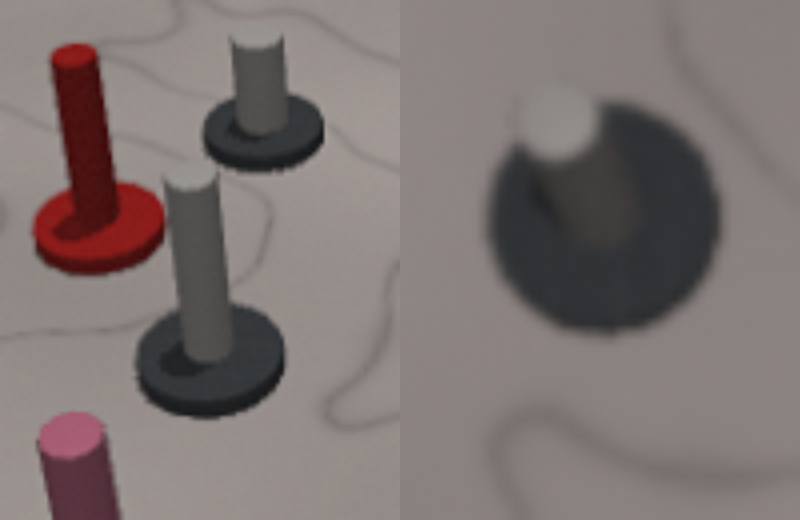

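The crop confirms it: the tall thin white peg on a dark base, with the top at crop (190,172), is the target. It stands at (0.6745, 0.071). The cup's grasp point is about (0.456, -0.246, 0.055), with its axis yawed 11.5° from +y.

```bash
cat > plan.py <<'E'
from h import *
from scipy.spatial.transform import Rotation as Ro
c=np.sqrt(.5); th=np.radians(11.5); a=np.array([-np.sin(th),np.cos(th),0]); Z=np.array([0,0,1.])
def frame(x,z): return np.column_stack([x,np.cross(z,x),z])
R0=frame(a,-Z)               # tool down over cup
RP=frame(c*a+c*Z,c*a-c*Z)    # 45 deg lean for pick
def RL(az):
    h=np.array([np.cos(az),np.sin(az),0]); return frame(-c*Z-c*h,c*h-c*Z)
def rows(p1,R1,n,w=.0854,p0=None,Rc=None):
    if p0 is None:
        s=env.observe(); p0=np.array(s['position']); Rc=np.array(s['tool_rot'])
        print('t',s['time_s'],'p',p0.round(4),'q',np.round(s['q'],1))
    rv=Ro.from_matrix(Rc.T@R1).as_rotvec()/n
    out=[];R=Rc.copy();p=np.array(p0,float)
    for i in range(n):
        d=np.round(R.T@(p0+(np.array(p1)-p0)*(i+1)/n-p),4); r=np.round(rv,3)
        out.append(' '.join('%g'%v for v in [*d,*r,w])); p=p+R@d; R=R@Ro.from_rotvec(r).as_matrix()
    print('; '.join(out)); print('end',p.round(4),'err deg',np.degrees(Ro.from_matrix(R.T@R1).magnitude()).round(2),flush=True); return p,R
E
python3 -c "
from plan import *
p,R=rows([.40,.16,.29],R0,9)
rows([.456,-.28,.25],R0,9,p0=p,Rc=R)"
```

```text
t 0.9 p [0.1593 0.5264 0.2313] q [ 60.8  21.8  74.3  -0.   83.9 -12.3]
-0.0374 -0.0312 -0.0065 -0 0 0.12 0.0854; -0.0409 -0.0265 -0.0065 -0 0 0.12 0.0854; -0.0437 -0.0215 -0.0066 -0 0 0.12 0.0854; -0.046 -0.016 -0.0065 -0 0 0.12 0.0854; -0.0476 -0.0105 -0.0065 -0 0 0.12 0.0854; -0.0485 -0.0046 -0.0065 -0 0 0.12 0.0854; -0.0487 0.0011 -0.0065 -0 0 0.12 0.0854; -0.0482 0.007 -0.0065 -0 0 0.12 0.0854; -0.047 0.0128 -0.0066 -0 0 0.12 0.0854
end [0.4  0.16 0.29] err deg 0.21
-0.0492 -0.0035 0.0044 0 0 -0 0.0854; -0.0491 -0.0034 0.0045 0 0 -0 0.0854; -0.0492 -0.0035 0.0044 0 0 -0 0.0854; -0.0491 -0.0035 0.0045 0 0 -0 0.0854; -0.0492 -0.0035 0.0044 0 0 -0 0.0854; -0.0492 -0.0034 0.0045 0 0 -0 0.0854; -0.0491 -0.0035 0.0044 0 0 -0 0.0854; -0.0492 -0.0035 0.0045 0 0 -0 0.0854; -0.0492 -0.0035 0.0044 0 0 -0 0.0854
end [ 0.456  -0.2801  0.25  ] err deg 0.21
```

Request:
move_arm(
  plan="-0.037 -0.031 -0.0065 0 0 0.12 0.0854; -0.041 -0.0265 -0.0065 0 0 0.12 0.0854; -0.044 -0.0215 -0.0065 0 0 0.12 0.0854; -0.046 -0.016 -0.0065 0 0 0.12 0.0854; -0.0475 -0.0105 -0.0065 0 0 0.12 0.0854; -0.0485 -0.0045 -0.0065 0 0 0.12 0.0854; -0.0485 0.001 -0.0065 0 0 0.12 0.0854; -0.048 0.007 -0.0065 0 0 0.12 0.0854; -0.047 0.013 -0.0065 0 0 0.12 0.0854; 0 0 0 0 0 0 0.0854",
)

```text
time_s: 2.15
position: [0.4015, 0.1585, 0.29]
tool_rot: [[-0.191, 0.982, 0.001], [0.982, 0.191, -0.0], [-0.0, 0.001, -1.0]]
ft_force: [0.2, 0.5, 0.0]
grip_width: 0.0855
gripper_force: 0.0
```

```bash
python3 -c "
from plan import *
p,R=rows([.456,-.28,.25],R0,9)
rows([.471,-.321,.15],RP,8,p0=p,Rc=R)"
```

```text
t 2.15 p [0.4015 0.1585 0.29  ] q [ 5.8  7.3 84.7 -0.  87.9 -5.2]
-0.049 -0.0033 0.0045 0 0 -0.001 0.0854; -0.049 -0.0034 0.0044 0 0 -0.001 0.0854; -0.0489 -0.0035 0.0045 0 0 -0.001 0.0854; -0.049 -0.0035 0.0044 0 0 -0.001 0.0854; -0.049 -0.0035 0.0045 0 0 -0.001 0.0854; -0.049 -0.0036 0.0045 0 0 -0.001 0.0854; -0.0489 -0.0036 0.0044 0 0 -0.001 0.0854; -0.049 -0.0037 0.0045 0 0 -0.001 0.0854; -0.0489 -0.0037 0.0045 0 0 -0.001 0.0854
end [ 0.456 -0.28   0.25 ] err deg 0.04
-0.0054 0.0008 0.0125 0 0.098 0 0.0854; -0.0066 0.0008 0.0119 0 0.098 0 0.0854; -0.0077 0.0008 0.0112 0 0.098 0 0.0854; -0.0088 0.0008 0.0104 0 0.098 0 0.0854; -0.0098 0.0008 0.0095 0 0.098 0 0.0854; -0.0106 0.0008 0.0085 0 0.098 0 0.0854; -0.0114 0.0008 0.0074 0 0.098 0 0.0854; -0.0121 0.0008 0.0063 0 0.098 0 0.0854
end [ 0.471 -0.321  0.15 ] err deg 0.11
```

Request:
move_arm(
  plan="-0.049 -0.0035 0.0045 0 0 0 0.0854; -0.049 -0.0035 0.0045 0 0 0 0.0854; -0.049 -0.0035 0.0045 0 0 0 0.0854; -0.049 -0.0035 0.0045 0 0 0 0.0854; -0.049 -0.0035 0.0045 0 0 0 0.0854; -0.049 -0.0035 0.0045 0 0 0 0.0854; -0.049 -0.0035 0.0045 0 0 0 0.0854; -0.049 -0.0035 0.0045 0 0 0 0.0854; -0.049 -0.0035 0.0045 0 0 0 0.0854; 0 0 0 0 0 0 0.0854",
)

```text
time_s: 3.4
position: [0.4556, -0.2797, 0.2481]
tool_rot: [[-0.194, 0.981, -0.001], [0.981, 0.194, 0.001], [0.001, -0.001, -1.0]]
ft_force: [-1.0, 0.1, 0.0]
grip_width: 0.0854
gripper_force: 0.0
```

Request:
move_arm(
  plan="-0.0055 0.001 0.0125 0 0.098 0 0.0854; -0.0065 0.001 0.012 0 0.098 0 0.0854; -0.0075 0.001 0.011 0 0.098 0 0.0854; -0.009 0.001 0.0105 0 0.098 0 0.0854; -0.01 0.001 0.0095 0 0.098 0 0.0854; -0.0105 0.001 0.0085 0 0.098 0 0.0854; -0.0115 0.001 0.0075 0 0.098 0 0.0854; -0.012 0.001 0.0065 0 0.098 0 0.0854; 0 0 0 0 0 0 0.0854",
)

```text
time_s: 4.53
position: [0.4718, -0.3178, 0.1473]
tool_rot: [[-0.138, 0.98, -0.141], [0.692, 0.197, 0.694], [0.708, -0.002, -0.706]]
ft_force: [-0.2, 0.3, -0.3]
grip_width: 0.0853
gripper_force: 0.0
```

```bash
python3 -c "
from plan import *
c_=viewer.calibration('wrist'); im,d=viewer.get_image('wrist'); cv2.imwrite('pics/w1.png',im[...,::-1])
P=cloud(c_,d); m=(d>0)&(np.hypot(P[...,0]-.457,P[...,1]+.235)<.07)&(P[...,2]>.05)&(P[...,2]<.09); Q=P[m]
from scipy.optimize import least_squares
def f(p):
    a=np.array([-np.sin(p[1]),np.cos(p[1]),0]); e=Q-[p[0],-.23,p[2]]
    return np.linalg.norm(e-np.outer(e@a,a),axis=1)-.025
p=least_squares(f,[.453,.2,.055],loss='soft_l1',f_scale=.002).x
a=np.array([-np.sin(p[1]),np.cos(p[1]),0]);t=(Q-[p[0],-.23,p[2]])@a
print(m.sum(),p.round(4),np.degrees(p[1]),np.percentile(t,[.5,2,98,99.5]).round(4),f(p).std())
rows([.453,-.231,.039],RP,6)"
```

```text
6604 [0.4532 0.2048 0.0549] 11.732238727545791 [-0.0511 -0.0509  0.0369  0.0387] 0.003555293316059973
t 4.575 p [ 0.472  -0.3177  0.1487] q [-53.8  45.1  57.6  19.6 118.  -62.4]
-0.0024 -0.0003 0.0234 0 0 -0 0.0854; -0.0025 -0.0002 0.0234 0 0 -0 0.0854; -0.0024 -0.0003 0.0234 0 0 -0 0.0854; -0.0024 -0.0002 0.0234 0 0 -0 0.0854; -0.0025 -0.0003 0.0234 0 0 -0 0.0854; -0.0024 -0.0002 0.0234 0 0 -0 0.0854
end [ 0.453 -0.231  0.039] err deg 0.17
```

View pics/w1.png

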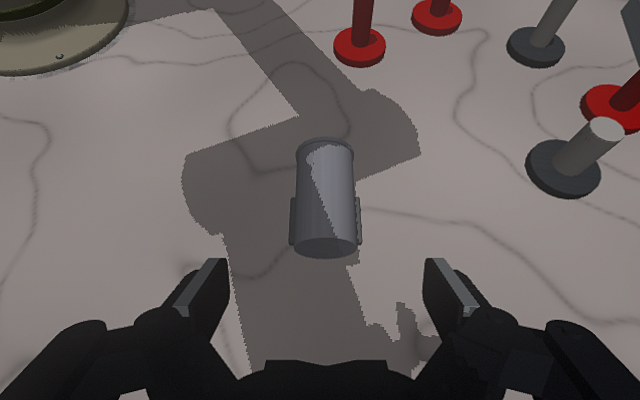

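The wrist view shows the cup at (326,200), foot towards the gripper and centred between the open fingers. The close fit agrees with the earlier one, so I'm going in.

Request:
move_arm(
  plan="-0.0025 0 0.0235 0 0 0 0.0854; -0.0025 0 0.0235 0 0 0 0.0854; -0.0025 0 0.0235 0 0 0 0.0854; -0.0025 -0.0005 0.0235 0 0 0 0.0854; -0.0025 -0.0005 0.0235 0 0 0 0.0854; -0.0025 0 0.0235 0 0 0 0.0854; 0 0 0 0 0 0 0.0854; 0 0 0 0 0 0 0.0854",
  grip_force=45,
)

```text
time_s: 5.58
position: [0.4539, -0.2321, 0.04]
tool_rot: [[-0.141, 0.981, -0.137], [0.696, 0.196, 0.69], [0.704, 0.001, -0.71]]
ft_force: [0.5, -0.7, 0.5]
grip_width: 0.0853
gripper_force: 0.0
```

Request:
move_arm(
  plan="0 0 0 0 0 0 0.04; 0 0 0 0 0 0 0.04; 0 0 0 0 0 0 0.04; 0 0 0 0 0 0 0.04; 0 0 0 0 0 0 0.04; 0 0 0 0 0 0 0.04; 0 0 0 0 0 0 0.04; 0 0 0 0 0 0 0.04",
  grip_force=45,
)

```text
time_s: 6.58
position: [0.4538, -0.2322, 0.0393]
tool_rot: [[-0.139, 0.981, -0.137], [0.695, 0.195, 0.692], [0.705, 0.001, -0.709]]
ft_force: [2.2, -1.9, 6.1]
grip_width: 0.0494
gripper_force: 46.7
```

Request:
move_arm(
  plan="0.007 0 -0.007 0 0 0 0.035; 0.02 0 -0.02 0 0 0 0.035; 0.03 0 -0.03 0 0 0 0.035; 0.034 0 -0.034 0 0 0 0.035; 0.034 0 -0.034 0 0 0 0.035; 0.034 0 -0.034 0 0 0 0.035; 0.03 0 -0.03 0 0 0 0.035; 0 0 0 0 0 0 0.035",
)

```text
time_s: 7.58
position: [0.4532, -0.2314, 0.3086]
tool_rot: [[-0.141, 0.981, -0.136], [0.698, 0.196, 0.689], [0.702, 0.003, -0.712]]
ft_force: [0.8, 0.3, -2.0]
grip_width: 0.0496
gripper_force: 46.8
```

```bash
python3 -c "
from plan import *
s=env.observe();print(s['gripper_force'],s['grip_width'],np.round(s['ft_force'],1))
A=np.array(s['tool_rot']);B=RL(0)
rv=Ro.from_matrix(A.T@B).as_rotvec();print(np.linalg.norm(rv)*57.3,rv)
for f in [0,.25,.5,.75,1]: print(f,(A@Ro.from_rotvec(rv*f).as_matrix()).round(2)[:,2], (A@Ro.from_rotvec(rv*f).as_matrix()@[.7,0,.7]).round(2))
rows([.56,-.02,.31],B,16,w=.035)"
```

```text
46.84736967086792 0.04958884324125599 [ 0.8  0.3 -2. ]
113.36726909762098 [-0.00285403 -1.28879357 -1.50113668]
0 [-0.14  0.69 -0.71] [-0.19  0.97 -0.01]
0.25 [-0.03  0.45 -0.89] [-0.38  0.84 -0.35]
0.5 [ 0.19  0.22 -0.96] [-0.41  0.6  -0.67]
0.75 [ 0.45  0.06 -0.89] [-0.27  0.29 -0.91]
1 [ 0.71  0.   -0.71] [ 0.    0.   -0.99]
t 7.575 p [ 0.4532 -0.2314  0.3086] q [-50.6  30.7  58.8  25.2 128.6 -52.9]
0.0083 0.0091 0.0081 -0 -0.081 -0.094 0.035; 0.0081 0.0099 0.0075 -0 -0.081 -0.094 0.035; 0.0077 0.0107 0.0068 -0 -0.081 -0.094 0.035; 0.0072 0.0113 0.0062 -0 -0.081 -0.094 0.035; 0.0065 0.012 0.0057 -0 -0.081 -0.094 0.035; 0.0059 0.0126 0.0052 -0 -0.081 -0.094 0.035; 0.005 0.0131 0.0047 -0 -0.081 -0.094 0.035; 0.0042 0.0135 0.0043 -0 -0.081 -0.094 0.035; 0.0032 0.0139 0.0041 -0 -0.081 -0.094 0.035; 0.0022 0.0141 0.0038 -0 -0.081 -0.094 0.035; 0.0012 0.0143 0.0037 -0 -0.081 -0.094 0.035; 0.0001 0.0143 0.0036 -0 -0.081 -0.094 0.035; -0.0009 0.0144 0.0037 -0 -0.081 -0.094 0.035; -0.002 0.0141 0.0038 -0 -0.081 -0.094 0.035; -0.003 0.014 0.004 -0 -0.081 -0.094 0.035; -0.0039 0.0136 0.0043 -0 -0.081 -0.094 0.035
end [ 0.56 -0.02  0.31] err deg 0.45
```

Held, with a nice path in which the tool always points downward.

Request:
move_arm(
  plan="0.0083 0.009 0.008 0 -0.081 -0.094 0.035; 0.008 0.01 0.0075 0 -0.081 -0.094 0.035; 0.0077 0.0107 0.0068 0 -0.081 -0.094 0.035; 0.0072 0.0113 0.0062 0 -0.081 -0.094 0.035; 0.0065 0.012 0.0057 0 -0.081 -0.094 0.035; 0.006 0.0126 0.0052 0 -0.081 -0.094 0.035; 0.005 0.013 0.0047 0 -0.081 -0.094 0.035; 0.004 0.0135 0.0043 0 -0.081 -0.094 0.035; 0.003 0.014 0.004 0 -0.081 -0.094 0.035; 0.002 0.014 0.004 0 -0.081 -0.094 0.035; 0.001 0.0143 0.0037 0 -0.081 -0.094 0.035; 0 0.0143 0.0036 0 -0.081 -0.094 0.035",
)

```text
time_s: 9.07
position: [0.5333, -0.0727, 0.3061]
tool_rot: [[-0.843, 0.294, 0.451], [0.357, 0.932, 0.058], [-0.403, 0.21, -0.891]]
ft_force: [0.3, 0.3, -1.9]
grip_width: 0.0497
gripper_force: 46.8
```

Request:
move_arm(
  plan="-0.001 0.0144 0.0037 0 -0.081 -0.094 0.035; -0.002 0.0141 0.0038 0 -0.081 -0.094 0.035; -0.003 0.014 0.004 0 -0.081 -0.094 0.035; -0.004 0.0136 0.0043 0 -0.081 -0.094 0.035; 0 0 0 0 0 0 0.035",
)

```text
time_s: 9.7
position: [0.5596, -0.0196, 0.3059]
tool_rot: [[-0.71, -0.002, 0.704], [-0.001, 1.0, 0.001], [-0.704, 0.0, -0.71]]
ft_force: [1.1, -0.3, -1.1]
grip_width: 0.0495
gripper_force: 46.9
```

```bash
python3 -c "
from plan import *
rows([.69,.071,.23],RL(0),8,w=.035)"
```

```text
t 9.7 p [ 0.5596 -0.0196  0.3059] q [ -21.1    4.3   98.3   24.8   37.3 -125.6]
-0.0049 0.0113 0.0182 0 -0.001 0 0.035; -0.0049 0.0113 0.0183 0 -0.001 0 0.035; -0.0049 0.0113 0.0182 0 -0.001 0 0.035; -0.0048 0.0113 0.0183 0 -0.001 0 0.035; -0.0049 0.0113 0.0182 0 -0.001 0 0.035; -0.0048 0.0113 0.0183 0 -0.001 0 0.035; -0.0048 0.0113 0.0182 0 -0.001 0 0.035; -0.0048 0.0113 0.0183 0 -0.001 0 0.035
end [0.69  0.071 0.23 ] err deg 0.23
```

Request:
move_arm(
  plan="-0.005 0.0113 0.0182 0 0 0 0.035; -0.005 0.0113 0.0182 0 0 0 0.035; -0.005 0.0113 0.0182 0 0 0 0.035; -0.005 0.0113 0.0182 0 0 0 0.035; -0.005 0.0113 0.0182 0 0 0 0.035; -0.005 0.0113 0.0182 0 0 0 0.035; -0.005 0.0113 0.0182 0 0 0 0.035; -0.005 0.0113 0.0182 0 0 0 0.035; 0 0 0 0 0 0 0.035; 0 0 0 0 0 0 0.035",
)

```text
time_s: 10.95
position: [0.6918, 0.0691, 0.2332]
tool_rot: [[-0.708, 0.0, 0.707], [-0.001, 1.0, -0.001], [-0.707, -0.001, -0.708]]
ft_force: [0.8, -0.1, -2.2]
grip_width: 0.0494
gripper_force: 47.1
```

```bash
cat > look.py <<'E'
from plan import *
import sys
s=env.observe(); print(s['time_s'],np.round(s['position'],4),np.round(s['q'],1),np.round(s['tool_rot'],3).tolist(),s['gripper_force'])
p=np.array(s['position']);R=np.array(s['tool_rot']); print('foot pred',(p+R@[-.022,0,-.044]).round(4))
for n in ['side','top']:
    c_=viewer.calibration(n); im,d=viewer.get_image(n); P=cloud(c_,d); np.savez(f'{n}_{sys.argv[1]}.npz',im=im,d=d)
    for r in recognise(n,'tall_cup')[:2]: print(n,np.round(r['extent']),round(r['conf'],2))
    f=p+R@[-.022,0,-.044]
    m=(d>0)&(np.hypot(P[...,0]-f[0],P[...,1]-f[1])<.04)
    T=P[m&(abs(P[...,2]-f[2])<.006)]
    if n=='top' and len(T): print('foot top pts',len(T),T.min(0).round(4),T.max(0).round(4),cv2.minEnclosingCircle(T[:,:2].astype(np.float32)))
    if n=='side': cv2.imwrite(f'pics/{sys.argv[1]}.png',cv2.resize(im[100:330,160:400,::-1],None,fx=2.5,fy=2.5))
E
python3 look.py hover
```

```text
10.95 [0.6918 0.0691 0.2332] [  -5.5   22.2   86.9    8.6   26.4 -101.6] [[-0.708, 0.0, 0.707], [-0.001, 1.0, -0.001], [-0.707, -0.001, -0.708]] 47.0614618062973
foot pred [0.6763 0.0692 0.2799]
side [257. 148.  39.  68.] 0.69
top [257. 129.  28.  29.] 0.6
foot top pts 650 [0.6502 0.0316 0.2739] [0.7    0.1068 0.2858] ((0.6636321544647217, 0.06919298321008682), 0.03770453855395317)
```

View pics/hover.png

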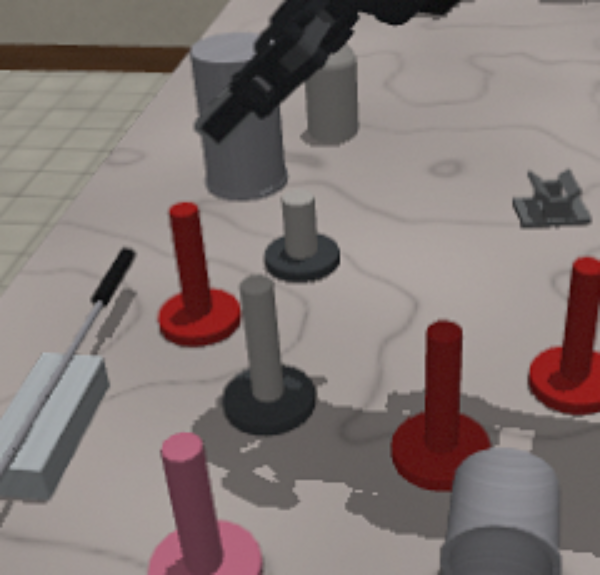

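The side picture shows the cup mouth down at crop (240,115), directly over the tall white peg at crop (260,340). Predicted and measured foot centres agree within 2 mm, so I'm lowering.

Request:
move_arm(
  plan="0.0107 0.001 0.0093 0 0 0 0.035; 0.01 0.001 0.01 0 0 0 0.035; 0.01 0 0.01 0 0 0 0.035; 0.01 0 0.01 0 0 0 0.035; 0.01 0 0.01 0 0 0 0.035; 0.01 0 0.01 0 0 0 0.035; 0.01 0 0.01 0 0 0 0.035; 0.01 0 0.01 0 0 0 0.035; 0.01 0 0.01 0 0 0 0.035; 0 0 0 0 0 0 0.035; 0 0 0 0 0 0 0.035",
)

```text
time_s: 12.52
position: [0.6945, 0.0706, 0.1116]
tool_rot: [[-0.713, -0.003, 0.702], [-0.002, 1.0, 0.003], [-0.702, 0.001, -0.713]]
ft_force: [0.0, -0.2, -1.5]
grip_width: 0.0499
gripper_force: 47.1
```

```bash
python3 look.py mid; python3 -c "
from plan import *
s=env.observe();print(np.round(s['ft_force'],1))"
```

```text
12.525 [0.6945 0.0706 0.1116] [  -5.3   31.9   94.5   23.1   10.  -116.7] [[-0.713, -0.003, 0.702], [-0.002, 1.0, 0.003], [-0.702, 0.001, -0.713]] 47.14209783822298
foot pred [0.6793 0.0705 0.1584]
side [261. 213.  32.  56.] 0.8
top [265. 146.  27.  25.] 0.77
foot top pts 495 [0.6526 0.0333 0.1528] [0.7014 0.1076 0.164 ] ((0.6666180491447449, 0.07048054039478302), 0.03724585473537445)
[ 0.5  0.2 -1.5]
```

View pics/mid.png

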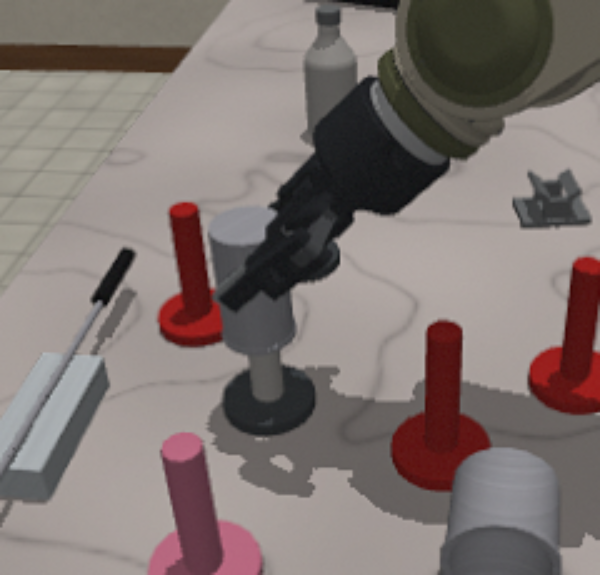

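The cup is over the peg with about 45 mm of it inside. Joint 5 has reached its lower limit (10°), though, so I'll yaw the tool 30° about the cup's own axis to free it.

```bash
cat >> plan.py <<'E'
def tcp(az,zf,x=.6745,y=.0715): return np.array([x,y,zf])+RL(az)@[.022,0,.044]
E
python3 -c "
from plan import *
p,R=rows(tcp(np.radians(15),.17),RL(np.radians(15)),4,w=.035)
rows(tcp(np.radians(30),.17),RL(np.radians(30)),3,w=.035,p0=p,Rc=R)"
```

```text
t 12.725 p [0.6943 0.0707 0.1116] q [  -5.3   31.9   94.5   23.1   10.  -116.7]
-0.0012 0.0012 -0.0029 -0.045 -0.002 -0.046 0.035; -0.0013 0.0013 -0.0029 -0.045 -0.002 -0.046 0.035; -0.0013 0.0014 -0.0028 -0.045 -0.002 -0.046 0.035; -0.0015 0.0014 -0.0027 -0.045 -0.002 -0.046 0.035
end [0.6896 0.0756 0.1233] err deg 0.09
0.0001 0.0013 -0.0001 -0.062 -0 -0.062 0.035; 0.0001 0.0014 -0.0001 -0.062 -0 -0.062 0.035; -0 0.0013 0 -0.062 -0 -0.062 0.035
end [0.6879 0.0792 0.1233] err deg 0.06
```

Request:
move_arm(
  plan="-0.0012 0.0012 -0.0029 -0.045 -0.002 -0.046 0.035; -0.0013 0.0013 -0.0029 -0.045 -0.002 -0.046 0.035; -0.0013 0.0014 -0.0028 -0.045 -0.002 -0.046 0.035; -0.0015 0.0014 -0.0027 -0.045 -0.002 -0.046 0.035; 0 0.0013 0 -0.062 0 -0.062 0.035; 0 0.0014 0 -0.062 0 -0.062 0.035; 0 0.0013 0 -0.062 0 -0.062 0.035; 0 0 0 0 0 0 0.035; 0 0 0 0 0 0 0.035",
)

```text
time_s: 13.85
position: [0.7002, 0.0862, 0.139]
tool_rot: [[-0.644, -0.479, 0.596], [-0.35, 0.878, 0.328], [-0.68, 0.003, -0.733]]
ft_force: [-5.6, -7.0, 1.3]
grip_width: 0.0496
gripper_force: 47.0
```

```bash
python3 look.py rot; python3 -c "
from plan import *
s=env.observe();print(np.round(s['ft_force'],1))
az=np.radians(30)
p,R=rows(tcp(az,.132),RL(az),5,w=.035)"
```

```text
13.85 [0.7002 0.0862 0.139 ] [ -12.2   31.2   88.1   49.1   36.2 -165.2] [[-0.644, -0.479, 0.596], [-0.35, 0.878, 0.328], [-0.68, 0.003, -0.733]] 46.9604005292058
foot pred [0.6881 0.0795 0.1862]
side [255. 202.  39.  62.] 0.65
top [259. 137.  22.  19.] 0.91
foot top pts 503 [0.6548 0.0401 0.181 ] [0.7121 0.1067 0.1921] ((0.6783508062362671, 0.07432368397712708), 0.03657327592372894)
[-5.6 -6.6  1.4]
t 14.05 p [0.7002 0.0862 0.139 ] q [ -12.2   31.2   88.1   49.1   36.2 -165.2]
0.0094 -0.0001 0.006 -0.003 -0.007 -0.004 0.035; 0.0094 -0 0.0059 -0.003 -0.007 -0.004 0.035; 0.0094 -0.0001 0.0058 -0.003 -0.007 -0.004 0.035; 0.0095 0 0.0057 -0.003 -0.007 -0.004 0.035; 0.0095 0 0.0057 -0.003 -0.007 -0.004 0.035
end [0.688  0.0793 0.0853] err deg 0.13
```

Joint 6 is now at its limit the other way. With the cup still high on the peg, I'll back off: lift clear, yaw to the opposite side (about -40°), which frees both joints, then lower again.

```bash
python3 -c "
from plan import *
r=np.radians
p,R=rows(tcp(r(18),.20),RL(r(18)),4,w=.035)
p,R=rows(tcp(r(0),.285),RL(r(0)),6,w=.035,p0=p,Rc=R)"
```

```text
t 14.05 p [0.7002 0.0862 0.139 ] q [ -12.2   31.2   88.1   49.1   36.2 -165.2]
0.0002 -0.0009 -0.0051 0.033 -0.009 0.033 0.035; 0.0001 -0.001 -0.005 0.033 -0.009 0.033 0.035; -0 -0.0012 -0.005 0.033 -0.009 0.033 0.035; -0.0001 -0.0014 -0.0049 0.033 -0.009 0.033 0.035
end [0.6893 0.0763 0.1533] err deg 0.11
-0.0099 -0.0008 -0.0101 0.037 -0 0.037 0.035; -0.01 -0.0008 -0.0101 0.037 -0 0.037 0.035; -0.0099 -0.0008 -0.0101 0.037 -0 0.037 0.035; -0.01 -0.0009 -0.01 0.037 -0 0.037 0.035; -0.0101 -0.0008 -0.01 0.037 -0 0.037 0.035; -0.01 -0.0008 -0.01 0.037 -0 0.037 0.035
end [0.69   0.0715 0.2383] err deg 0.1
```

Request:
move_arm(
  plan="0 -0.001 -0.005 0.033 -0.009 0.033 0.035; 0 -0.001 -0.005 0.033 -0.009 0.033 0.035; 0 -0.001 -0.005 0.033 -0.009 0.033 0.035; 0 -0.0014 -0.005 0.033 -0.009 0.033 0.035; -0.01 -0.0008 -0.01 0.037 0 0.037 0.035; -0.01 -0.0008 -0.01 0.037 0 0.037 0.035; -0.01 -0.0008 -0.01 0.037 0 0.037 0.035; -0.01 -0.0008 -0.01 0.037 0 0.037 0.035; -0.01 -0.0008 -0.01 0.037 0 0.037 0.035; -0.01 -0.0008 -0.01 0.037 0 0.037 0.035; 0 0 0 0 0 0 0.035",
)

```text
time_s: 15.42
position: [0.6907, 0.0736, 0.2395]
tool_rot: [[-0.706, -0.002, 0.708], [-0.001, 1.0, 0.003], [-0.708, 0.001, -0.706]]
ft_force: [-0.3, -1.0, -1.4]
grip_width: 0.0496
gripper_force: 46.9
```

```bash
python3 -c "
from plan import *
r=np.radians
p,R=rows(tcp(r(-20),.29),RL(r(-20)),5,w=.035)
p,R=rows(tcp(r(-40),.29),RL(r(-40)),5,w=.035,p0=p,Rc=R)"
```

```text
t 15.425 p [0.6907 0.0736 0.2395] q [  -5.1   21.8   86.5    8.2   27.1 -100.9]
-0.0003 -0.0015 -0.0008 0.05 0 0.049 0.035; -0.0004 -0.0015 -0.0007 0.05 0 0.049 0.035; -0.0005 -0.0015 -0.0006 0.05 0 0.049 0.035; -0.0005 -0.0015 -0.0006 0.05 0 0.049 0.035; -0.0006 -0.0015 -0.0004 0.05 0 0.049 0.035
end [0.6891 0.0662 0.2433] err deg 0.14
0.0001 -0.0011 -0.0001 0.049 0 0.05 0.035; 0.0001 -0.001 -0.0001 0.049 0 0.05 0.035; 0 -0.0011 -0.0001 0.049 0 0.05 0.035; -0 -0.0011 0.0001 0.049 0 0.05 0.035; -0.0001 -0.0011 0 0.049 0 0.05 0.035
end [0.6864 0.0615 0.2434] err deg 0.14
```

Request:
move_arm(
  plan="-0.0004 -0.0015 -0.0007 0.05 0 0.049 0.035; -0.0004 -0.0015 -0.0007 0.05 0 0.049 0.035; -0.0005 -0.0015 -0.0006 0.05 0 0.049 0.035; -0.0005 -0.0015 -0.0006 0.05 0 0.049 0.035; -0.0006 -0.0015 -0.0004 0.05 0 0.049 0.035; 0 -0.0011 0 0.049 0 0.05 0.035; 0 -0.0011 0 0.049 0 0.05 0.035; 0 -0.0011 0 0.049 0 0.05 0.035; 0 -0.0011 0 0.049 0 0.05 0.035; 0 -0.0011 0 0.049 0 0.05 0.035; 0 0 0 0 0 0 0.035; 0 0 0 0 0 0 0.035",
)

```text
time_s: 16.92
position: [0.6862, 0.0608, 0.241]
tool_rot: [[-0.544, 0.642, 0.54], [0.455, 0.767, -0.453], [-0.705, -0.0, -0.709]]
ft_force: [-0.2, -0.1, -1.5]
grip_width: 0.0497
gripper_force: 46.9
```

```bash
python3 look.py rot2; python3 -c "
from plan import *
# refine: fit vertical cylinder to cup points seen from both cameras
from scipy.optimize import least_squares
for n in ['side','top']:
    z=np.load(n+'_rot2.npz'); P=cloud(viewer.calibration(n),z['d']); s=env.observe()
    f=np.array([.6745,.0715]); 
    m=(z['d']>0)&(np.hypot(P[...,0]-f[0],P[...,1]-f[1])<.035)
    for lo,hi in [(.20,.225),(.25,.28)]:
        Q=P[m&(P[...,2]>lo)&(P[...,2]<hi)]
        if len(Q)<20: continue
        o=least_squares(lambda p:np.hypot(Q[:,0]-p[0],Q[:,1]-p[1])-.025,f,loss='soft_l1',f_scale=.001); print(n,lo,len(Q),o.x.round(4))
r=np.radians
rows(tcp(r(-40),.15),RL(r(-40)),9,w=.035)"
```

```text
16.925 [0.6862 0.0608 0.241 ] [  6.2  27.4  76.4 -41.6  50.  -23.9] [[-0.544, 0.642, 0.54], [0.455, 0.767, -0.453], [-0.705, -0.0, -0.709]] 46.90240077674389
foot pred [0.6744 0.0707 0.2878]
side [258. 153.  31.  49.] 0.96
top [257. 126.  29.  27.] 0.88
foot top pts 690 [0.6373 0.0469 0.2818] [0.6972 0.1095 0.2936] ((0.6657347083091736, 0.07800225168466568), 0.03778977692127228)
side 0.2 508 [0.6729 0.0707]
side 0.25 380 [0.6733 0.0699]
top 0.25 126 [0.671  0.0716]
t 17.125 p [0.6863 0.0607 0.2417] q [  6.2  27.3  76.4 -41.6  50.  -23.8]
0.0109 0.0001 0.0109 -0 -0 -0 0.035; 0.0109 0.0001 0.0108 -0 -0 -0 0.035; 0.0108 0 0.0109 -0 -0 -0 0.035; 0.0109 0.0001 0.0108 -0 -0 -0 0.035; 0.0109 0.0001 0.0109 -0 -0 -0 0.035; 0.0109 0.0001 0.0109 -0 -0 -0 0.035; 0.0109 0 0.0108 -0 -0 -0 0.035; 0.0108 0.0001 0.0109 -0 -0 -0 0.035; 0.0109 0.0001 0.0109 -0 -0 -0 0.035
end [0.6865 0.0615 0.1033] err deg 0.13
```

Request:
move_arm(
  plan="0.0108 0.0003 0.0109 0 0 0 0.035; 0.0108 0.0003 0.0109 0 0 0 0.035; 0.0108 0.0003 0.0109 0 0 0 0.035; 0.0108 0.0003 0.0109 0 0 0 0.035; 0.0108 0.0003 0.0109 0 0 0 0.035; 0.0108 0 0.0109 0 0 0 0.035; 0.0108 0 0.0109 0 0 0 0.035; 0.0108 0 0.0109 0 0 0 0.035; 0.0108 0 0.0109 0 0 0 0.035; 0 0 0 0 0 0 0.035",
)

```text
time_s: 18.38
position: [0.6872, 0.0618, 0.1018]
tool_rot: [[-0.544, 0.643, 0.539], [0.456, 0.766, -0.454], [-0.704, -0.001, -0.71]]
ft_force: [-0.4, -0.0, -1.3]
grip_width: 0.05
gripper_force: 46.9
```

```bash
python3 -c "
from plan import *
r=np.radians
s=env.observe();print(np.round(s['ft_force'],1),(np.array(s['position'])+np.array(s['tool_rot'])@[-.022,0,-.044]).round(4))
rows(tcp(r(-40),.12),RL(r(-40)),4,w=.035)"
```

```text
[-0.4 -0.  -1.3] [0.6754 0.0718 0.1485]
t 18.375 p [0.6872 0.0618 0.1018] q [  6.3  37.   85.3 -56.3  37.8  -3.6]
0.0051 -0.0002 0.005 -0 -0.001 0 0.035; 0.005 -0.0001 0.005 -0 -0.001 0 0.035; 0.0051 -0.0002 0.0049 -0 -0.001 0 0.035; 0.0051 -0.0002 0.005 -0 -0.001 0 0.035
end [0.6864 0.0615 0.0733] err deg 0.1
```

Joints have margin and nothing is touching. Lowering to about 3 mm above rest, then gently onto the peg.

Request:
move_arm(
  plan="0.005 0 0.005 0 0 0 0.035; 0.005 0 0.005 0 0 0 0.035; 0.005 0 0.005 0 0 0 0.035; 0.005 0 0.005 0 0 0 0.035; 0 0 0 0 0 0 0.035; 0 0 0 0 0 0 0.035",
)

```text
time_s: 19.12
position: [0.6878, 0.0619, 0.0755]
tool_rot: [[-0.542, 0.643, 0.541], [0.456, 0.765, -0.454], [-0.706, 0.001, -0.708]]
ft_force: [0.7, -0.1, -1.3]
grip_width: 0.0498
gripper_force: 46.9
```

Request:
move_arm(
  plan="0.0007 0 0.0007 0 0 0 0.035; 0.0007 0 0.0007 0 0 0 0.035; 0.0007 0 0.0007 0 0 0 0.035; 0 0 0 0 0 0 0.035",
)

```text
time_s: 19.62
position: [0.6876, 0.0619, 0.0723]
tool_rot: [[-0.542, 0.644, 0.54], [0.456, 0.765, -0.454], [-0.706, 0.0, -0.708]]
ft_force: [1.6, -0.7, -1.7]
grip_width: 0.0497
gripper_force: 46.9
```

Foot at about 0.119; no contact yet.

Request:
move_arm(
  plan="0.0007 0 0.0007 0 0 0 0.035; 0.0007 0 0.0007 0 0 0 0.035; 0.0007 0 0.0007 0 0 0 0.035; 0 0 0 0 0 0 0.035",
)

```text
time_s: 20.12
position: [0.6876, 0.0619, 0.0693]
tool_rot: [[-0.542, 0.643, 0.54], [0.456, 0.765, -0.454], [-0.706, 0.0, -0.709]]
ft_force: [-0.3, -0.7, -1.4]
grip_width: 0.05
gripper_force: 46.9
```

Request:
move_arm(
  plan="0.0007 0 0.0007 0 0 0 0.035; 0.0007 0 0.0007 0 0 0 0.035; 0 0 0 0 0 0 0.035",
)

```text
time_s: 20.5
position: [0.6879, 0.0618, 0.0685]
tool_rot: [[-0.541, 0.644, 0.541], [0.456, 0.765, -0.454], [-0.707, 0.001, -0.707]]
ft_force: [-3.8, 0.5, 4.8]
grip_width: 0.05
gripper_force: 47.4
```

Contact at about 6 N, so the cup rests on the peg. Releasing.

Request:
move_arm(
  plan="0 0 0 0 0 0 0.0854; 0 0 0 0 0 0 0.0854; 0 0 0 0 0 0 0.0854; 0 0 0 0 0 0 0.0854; 0 0 0 0 0 0 0.0854; 0 0 0 0 0 0 0.0854",
)

```text
time_s: 21.25
position: [0.6877, 0.0618, 0.0674]
tool_rot: [[-0.542, 0.644, 0.54], [0.456, 0.765, -0.454], [-0.706, 0.0, -0.708]]
ft_force: [-0.0, 0.2, 0.2]
grip_width: 0.0852
gripper_force: 0.0
```

Request:
move_arm(
  plan="0 0 -0.01 0 0 0 0.0854; 0 0 -0.02 0 0 0 0.0854; 0 0 -0.03 0 0 0 0.0854; 0 0 -0.03 0 0 0 0.0854; 0 0 -0.03 0 0 0 0.0854; 0 0 -0.02 0 0 0 0.0854; 0 0 0 0 0 0 0.0854",
)

```text
time_s: 22.12
position: [0.6117, 0.1264, 0.1681]
tool_rot: [[-0.541, 0.642, 0.543], [0.456, 0.766, -0.453], [-0.707, 0.002, -0.707]]
ft_force: [0.2, -0.7, -0.4]
grip_width: 0.0853
gripper_force: 0.0
```

```bash
python3 - <<'E'
from plan import *
from scipy.optimize import least_squares
s=env.observe();print(s['time_s'],np.round(s['position'],3),np.round(s['ft_force'],1),s['grip_width'])
for n in ['side','top']:
    im,d=viewer.get_image(n);P=cloud(viewer.calibration(n),d)
    m=(d>0)&(np.hypot(P[...,0]-.6745,P[...,1]-.0715)<.035)
    for lo,hi in [(.035,.06),(.085,.11),(.112,.125)]:
        Q=P[m&(P[...,2]>lo)&(P[...,2]<hi)]
        if len(Q)>20: print(n,lo,len(Q),least_squares(lambda p:np.hypot(Q[:,0]-p[0],Q[:,1]-p[1])-.025,[.6745,.0715],loss='soft_l1',f_scale=.001).x.round(4),np.median(Q[:,2]).round(4))
    if n=='side': cv2.imwrite('pics/end.png',cv2.resize(im[100:330,160:400,::-1],None,fx=2.5,fy=2.5))
E
```

```text
22.125 [0.612 0.126 0.168] [ 0.2 -0.7 -0.4] 0.08531681401851378
side 0.035 301 [0.676  0.0706] 0.0475
side 0.085 313 [0.6754 0.0709] 0.0965
side 0.112 315 [0.6636 0.0689] 0.1155
top 0.035 59 [0.6747 0.0734] 0.0484
top 0.085 69 [0.6747 0.0732] 0.0979
top 0.112 414 [0.6742 0.0737] 0.1159
```

View pics/end.png

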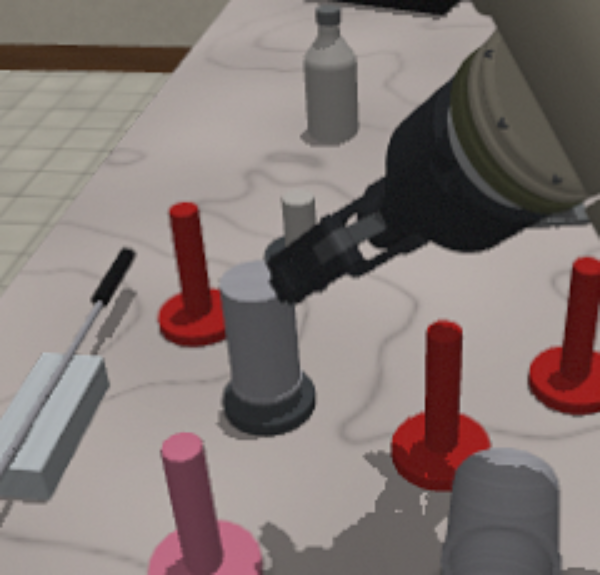

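The cup hangs upright, mouth down, on the tall peg at crop (262,335). Its foot is at 0.116 m and centred, the gripper is clear, and the short cup is undisturbed.

```bash
python3 -c "
from rig import env
print(env.close_job())"
```

```text
the job is handed in; nothing more can be done
None
```

The tall cup hangs mouth down on the tall white peg, foot 116 mm above the bench and centred to about 2 mm in the last camera check; the gripper is clear, the short cup was not touched, and I handed the job in at about 22 s (no verdict was shown).

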